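# Slide a specimen carrier under a sprung clip

## Robot

A 6-joint arm with a two-finger parallel gripper is mounted at the origin on a cart in front of the work surface, level with it; the furniture and walls round the work are solid. World frame = base frame: x ahead of the robot, y to its left, z up, the work surface at z = 0. Lengths are in m, angles in degrees, forces in N, time in s.
With the tool pointing down it reaches from about 0.35 to 0.85 m from the base axis. Payload 8.1 kg.
Tool frame: the origin (TCP) lies at the very end of the fingers, on their centre line; the grasp point (between the pads) lies r.tcp_to_grasp behind it (r.tcp_to_grasp is the distance from the TCP to the grasp point, in m); x points along the fingers, y is the direction in which the jaws open and shut, and the axes are right-handed (so a half turn about x gives the same grasp; the last joint's range is limited). The gripper opens to 85 mm and grips with 20 to 120 N. Pads are 22 mm wide; open, the fingers measure 114 mm over their backs; the gripper's body (76 mm by 85 mm) begins 54 mm behind the grasp point. The pads swing forward as they close: fully open they stand 13 mm farther back than shut.
Start: joints at [61.284, 7.471, 85.268, -0, 87.261, -4.893], TCP at [0.242, 0.549, 0.231] pointing down, gripper open.
Joint ranges: [-169.43, 169.43], [-51.17, 129.36], [1.28, 143.12], [-76.62, 256.62], [0, 156.53], [-152.29, 152.29]. Speed limits (degrees/s): [136.94, 136.94, 159.86, 180, 180, 180].

## Interface

Orientations are given as a 3x3 rotation matrix whose columns are the frame's x, y, z axes.
In Python, from rig import r gives the robot as it stands.
- The arm moves only by the shell command python3 -m handwheel 'ROWS'. ROWS is JSON, a list of rows, each a list of 7 numbers: the shift along the tool's x, y, z in units of 30 mm (1.0 is 30 mm), then the turn, a rotation vector about the tool's x, y, z in units of 8 degrees (1.0 is 8 degrees), then the finger opening in mm, from 0 to 85.4. In form: [[tx, ty, tz, wx, wy, wz, jaw], ...]. A call has exactly 10 rows; each row shifts and turns the commanded pose from where the row before left it, along the tool's axes as they then stand; what a row does not reach is not made up. A row lasts 1/10 s, in which the tool goes at most 50 mm and 8.59 degrees, less where a joint would pass 70% of its speed; a pose out of reach is approached as far as the arm can. A call is refused whole if a number of a shift passes 1 or a number of a turn 1, either way. A call with a gripper value outside its range is refused whole. The fingers move at their own pace and stop on an object; the grip force is fixed at half the most. Time passes only in rows, so rows that do not move let the fingers close, or fill a call up. It gives the time, the measured TCP pose, the force and the opening at its end, in the units of the state.
- r.sense(): the state, without advancing time (a new reading comes with each control period).
- r.snapshot(name): name is "side" or "top"; returns a dict with "image" (420x560x3 uint8, red, green, blue), "mtx" (3x3 intrinsics, pixels), "extrinsics" (4x4, takes a point from world to camera coordinates). Camera axes: x right, y up, looking along -z (the intrinsics and any distortion apply to the point x, -y, -z); pixel columns grow to the right and rows downward; lengths in m; the calibration is good to about 2 mm. A picture is of the moment at which its call begins. There is no depth.
- r.hand_in(): hands the job in, once; it reports no verdict.
The state is a dict: "t": time; "joint_pos": joint angles; "qd": joint speeds; "joint_torque": joint torques, N m; "position": TCP position; "ee_rot": TCP orientation; "contact_force": force on the tool from outside, world axes, zero at the start; "ft_torque": the same for the moment, N m; "opening": finger opening in m.
Only numpy, scipy, OpenCV 4.12 (cv2) and the standard library are available. Lean on these libraries where they do the work, as an engineer would, in place of code of your own. Each camera call takes 0.05 s, during which the arm holds its last target. There are 200 camera calls.

## Task

With one fingertip press the clip's long paddle down and hold it, and meanwhile with the other fingertip push the flat specimen carrier along its channel, beneath the raised nose and fully home against the end stop. Then let the paddle come up, so that the nose clamps the carrier, and move clear. Only press and push: never lift the carrier, and leave the loose things around the fixture where they stand.

Things in the scene. Friction and masses are not known exactly. Their poses are not given: they have to be found in the camera images.
- station: Fixture fixed to the table: aluminium base 190 x 132 x 6 mm, a channel 43 mm wide between steel rails (floor 6 mm, rail tops 14 mm above the table), end stop, rocker clip. Origin: table height, channel's centre line. x: along the channel, the way to push; y: across, towards the paddle; z up. Base x -115 to 75, y -40 to 92 mm; rails from x = -100 mm.
- stop (a point): Middle of the end stop's face at the channel floor, fixed: x = 60, y = 0, z = 6 mm in the station's frame. The stop is a steel cross-bar, top 16 mm above the table. The carrier's front edge comes up against it.
- hinge (a point): Point on the clip's hinge line, fixed: x = 28, y = 36, z = 26 mm in the station's frame; the line runs along x. Barrel and bearings span x = -1 to 65 mm, 12 mm wide, tops 33 mm above the table, between the channel and the paddle. The clip is one rigid dark steel rocker on it: paddle on one side, arm with nose on the other.
- nose (a point): Underside of the clip's white nose at rest (moves with the clip), above the channel 6 mm off its centre line. The nose spans x = 30 to 44, y = 1 to 11 mm in the station's frame; at rest 1.5 mm above the channel floor, so that it blocks the carrier; paddle fully down: 15 mm above the floor.
- paddle (a point): Middle of the paddle's top (moves with the clip). Dark steel bar outside the rail, along the channel: x = -105 to 50, about y = 44 to 82 mm in the station's frame. At rest it slopes up outwards: middle 25 mm, outer edge 32 mm above the table. Fully pressed: level, top 12 mm above the table. A finger may slide along it.
- clip (a joint): Turn of the clip, rad. 0 at rest; grows as the paddle is pressed, to a hard stop at 0.42. The nose clears the carrier's 6 mm plate above about 0.16; keep it over 0.3 while pushing. A spring returns it: about 2 N at the paddle at the start, 7 N fully down. With the carrier home and the paddle let go it rests at about 0.15.
- carrier: Loose flat grey plastic plate, 60 x 40 x 6 mm, about 60 g, lying in the channel short of the nose, a thin bright coupon on top; upright rib along its whole rear edge (6 mm thick, top 16 mm above the underside, 22 mm above the table). Origin: centre of the underside; x towards the end stop: rib's rear face at x = -30, front edge at +30 mm. Home: origin at x = 30 mm in the station's frame.
- nut_jar: Bystander beside the fixture, leave it alone: lidded white jar, 44 mm across, 61 mm tall. Origin at the centre of its underside.
- loupe: Bystander beside the fixture, leave it alone: black eyepiece loupe, 37 mm across, 38 mm tall. Origin at the centre of its underside.
- threadlock_bottle: Bystander beside the fixture, leave it alone: small bottle with a tall cap, 29 mm across, 96 mm tall. Origin at the centre of its underside.
- tweezers: Bystander beside the fixture, leave it alone: flat dark tweezers lying down, 12 x 120 x 9 mm. Origin at the centre of its underside.
Mind the look-alikes: they are no part of the job. Of the things shaped like the carrier, the grey one is meant.

How it is judged:
By the outcome, as a careful person would: the job done as asked, in the order asked, and still so for the second after the job is handed in, with the robot touching nothing.
It also fails if it takes over 43 s, if anything falls off the work surface, if the arm or the gripper's body presses on something with over 40 N, if the wrist force passes 120 N, or if a joint passes its speed limit or range.

## Working session

There is one attempt and no reset: what is moved stays moved. The work goes in short steps, Python scripts to look and compute and a shell command to move; the robot and the scene stay as the last step left them, time stands still between calls to the robot, and variables do not carry over. Pictures are saved under pics/ and viewed, about 8 in all and at most 12, crops included, and the job is handed in when it is done.

```bash
mkdir -p pics; ls; python3 - <<'E'
from rig import r
import cv2
s=r.sense()
for k in ('t','position','ee_rot','opening','contact_force'): print(k,s[k])
print(r.tcp_to_grasp)
for n in('top','side'):
    d=r.snapshot(n); cv2.imwrite(f'pics/{n}0.png',d['image'][:,:,::-1]); print(n,d['mtx'],d['extrinsics'],[k for k in d])
E
```

```text
pics
t 0.0
position [0.24207945 0.54838663 0.23024148]
ee_rot [[-8.81638137e-04  4.03937203e-01  9.14786291e-01]
 [-1.63785033e-03  9.14784836e-01 -4.03938139e-01]
 [-9.99998270e-01 -1.85441029e-03 -1.44920520e-04]]
opening 0.08555463756095721
contact_force [-0.57218532  0.1816275  -0.17864615]
0.0187
top [[494.6966258    0.         273.60241889]
 [  0.         494.6966258  210.10826232]
 [  0.           0.           1.        ]] [[ 0.01110659 -0.99957916  0.02679813 -0.01352217]
 [ 0.9970582   0.01310322  0.07551989 -0.56077288]
 [-0.07583925  0.02588053  0.99678413 -0.99336872]
 [ 0.          0.          0.          1.        ]] ['image', 'mtx', 'extrinsics']
side [[383.68504326   0.         278.08928052]
 [  0.         383.68504326 208.4007605 ]
 [  0.           0.           1.        ]] [[-0.98362919 -0.17897098 -0.02104758  0.56592843]
 [ 0.05077488 -0.38731937  0.92054637 -0.08539311]
 [-0.17290322  0.90440759  0.39006587 -0.80053767]
 [ 0.          0.          0.          1.        ]] ['image', 'mtx', 'extrinsics']
```

View pics/top0.png

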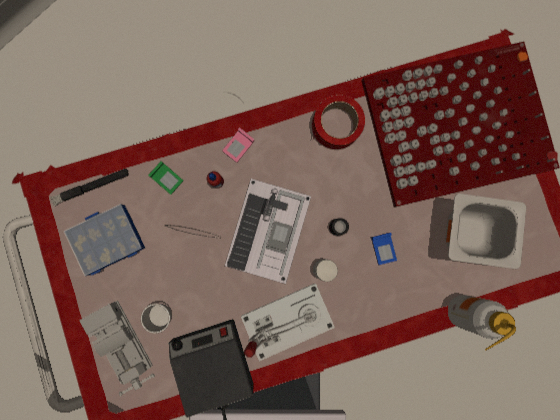

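View pics/side0.png

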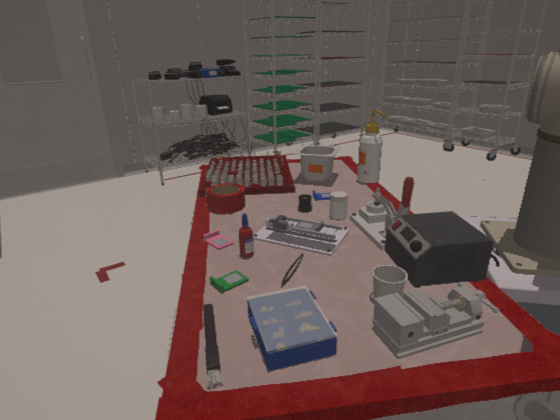

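The top view shows the station at about (268,230), with the dark paddle on its left (245,235), the clip arm and nose near (275,207), and a grey plate with a rib at (281,236). Look-alikes are green (167,178), pink (238,146) and blue (384,249). Only the one in the channel is grey, so I'll confirm it in an enlarged crop.

```bash
python3 - <<'E'
import cv2
a=cv2.imread('pics/top0.png')[170:290,215:355]
cv2.imwrite('pics/crop0.png',cv2.resize(a,None,fx=5,fy=5,interpolation=cv2.INTER_CUBIC))
E
```

```text
(no output)
```

View pics/crop0.png

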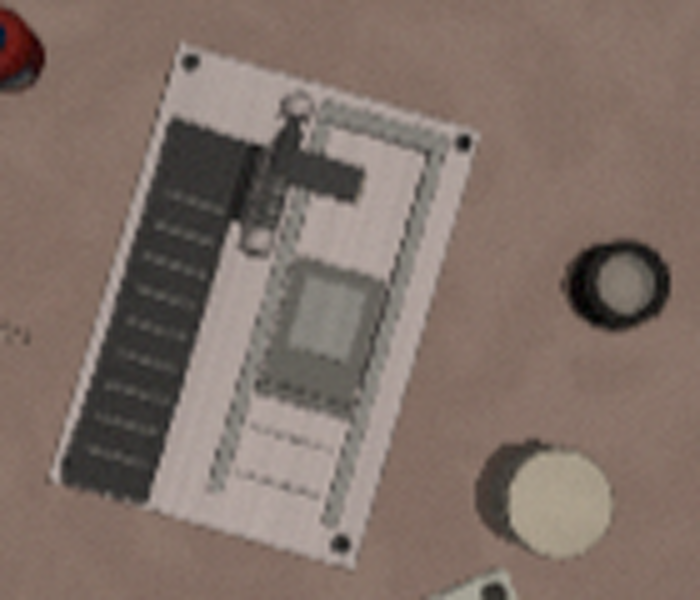

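The crop confirms it: a grey plate with a bright coupon and a rear rib lies in the channel at crop (320,335), with the nose arm ahead at (340,180). Base corners in the crop are TL (182,43), TR (480,133), BR (354,567) and BL (52,480). Next I'll work out the station pose and the carrier position.

```bash
cat > h.py <<'E'
import numpy as np, cv2
from rig import r
def ray(d,px,z):
    E=np.array(d['extrinsics']);K=np.array(d['mtx'])
    R=E[:3,:3];c=-R.T@E[:3,3]
    v=np.linalg.inv(K)@[px[0],px[1],1]; w=R.T@(v*[1,-1,-1])
    return c+w*(z-c[2])/w[2]
def proj(d,p):
    E=np.array(d['extrinsics']);K=np.array(d['mtx'])
    q=E[:3,:3]@p+E[:3,3]; u=K@(q*[1,-1,-1]); return u[:2]/u[2]
def fit(d,px,loc,z):
    W=np.array([ray(d,p,z)[:2] for p in px]); L=np.array(loc)/1000
    a=W-W.mean(0);b=L-L.mean(0)
    th=np.arctan2((b[:,0]*a[:,1]-b[:,1]*a[:,0]).sum(),(a*b).sum())
    R=np.array([[np.cos(th),-np.sin(th)],[np.sin(th),np.cos(th)]])
    t=W.mean(0)-R@L.mean(0)
    return th,R,t,np.abs(W-(L@R.T+t)).max()
E
python3 - <<'E'
from h import *
d=r.snapshot('top')
c=lambda p:(p[0]/5+214.6,p[1]/5+169.6)
th,R,t,e=fit(d,[c(p) for p in[(182,43),(480,133),(354,567),(52,480)]],[(75,92),(75,-40),(-115,-40),(-115,92)],.006)
print('station deg',np.degrees(th),t,'resid',e)
S=lambda p,z:(R.T@(ray(d,c(p),z)[:2]-t)*1000).round(1)
print('rear rib',S((258,390),.022),S((355,415),.022),'rear low',S((306,405),.022))
print('front',S((300,258),.012),S((388,280),.012))
print('stop top',S((380,130),.016))
np.savez('st.npz',R=R,t=t,th=th)
s=r.sense();Q=s['ee_rot'];T=R@np.array([-.12,.03])+t
print('tgt',T,'d tool units',Q.T@(np.r_[T,.23]-s['position'])/.03)
print('tool z yaw',np.degrees(np.arctan2(Q[1,2],Q[0,2])))
E
```

```text
station deg -15.71342776835964 [ 0.53182773 -0.02661819] resid 0.0014570828634563604
rear rib [-55.2  19.9] [-53.9 -20.9] rear low [-55.6  -0.6]
front [ 1.9 18.5] [  3.4 -18.9]
stop top [61.9  1.7]
tgt [0.42443712 0.03475978] d tool units [  0.0328926  -13.2118052   12.47638076]
tool z yaw -23.820812673238354
```

```bash
python3 -m handwheel '[[0,0,0,-1,0,0,85],[0,-0.98,0.79,0,0,0,85],[0,-0.98,0.79,0,0,0,85],[0,-0.98,0.79,0,0,0,85],[0,-0.98,0.79,0,0,0,85],[0,-0.98,0.79,0,0,0,85],[0,-0.98,0.79,0,0,0,70],[0,-0.98,0.79,0,0,0,60],[0,-0.98,0.79,0,0,0,48],[0,-0.98,0.79,0,0,0,48]]' && python3 -m handwheel '[[0,-0.98,0.79,0,0,0,48],[0,-0.98,0.79,0,0,0,48],[0,-0.98,0.79,0,0,0,48],[0,-0.98,0.79,0,0,0,48],[0,-0.98,0.79,0,0,0,48],[0,-0.98,0.7,0,0,0,48],[1,0,0,0,0,0,48],[1,0,0,0,0,0,48],[1,0,0,0,0,0,48],[0,0,0,0,0,0,48]]'
cat > m.py <<'E'
from h import *
import sys
z=np.load('st.npz');s=r.sense();p=s['position']
print('t',s['t'],'station mm',(z['R'].T@(p[:2]-z['t'])*1000).round(1),'z',(p[2]*1000).round(1),'F',(z['R'].T@s['contact_force'][:2]).round(1),s['contact_force'][2].round(1),'open',s['opening'],'yaw err',np.degrees(np.arctan2(s['ee_rot'][1,2],s['ee_rot'][0,2])-z['th']).round(2),s['ee_rot'][2].round(3))
if len(sys.argv)>1:
    n=sys.argv[1]
    ims=[]
    for c in('top','side'):
        d=r.snapshot(c);u=proj(d,np.r_[z['R']@[-.02,.03]+z['t'],.02]).astype(int)
        b=50 if c=='side' else 62
        im=d['image'][max(u[1]-b-10,0):u[1]+b,u[0]-b:u[0]+b,::-1]
        ims.append(cv2.resize(im,(395,440),interpolation=cv2.INTER_CUBIC))
    cv2.imwrite(f'pics/{n}.png',np.hstack(ims))
E
python3 m.py a1
```

```text
t: 1.15
position: [0.3756, 0.2347, 0.2311]
ee_rot: [[-0.0, 0.272, 0.962], [-0.0, 0.962, -0.272], [-1.0, -0.0, -0.0]]
contact_force: [1.3, 0.2, -0.4]
opening: 0.0479
t: 2.15
position: [0.458, 0.0284, 0.1366]
ee_rot: [[-0.009, 0.273, 0.962], [0.0, 0.962, -0.273], [-1.0, -0.002, -0.008]]
contact_force: [-1.8, 0.1, -0.6]
opening: 0.0474
t 2.15 station mm [-86.  33.] z 136.6 F [-1.8 -0.4] -0.6 open 0.047426982065369806 yaw err -0.13 [-1.    -0.002 -0.008]
```

View pics/a1.png

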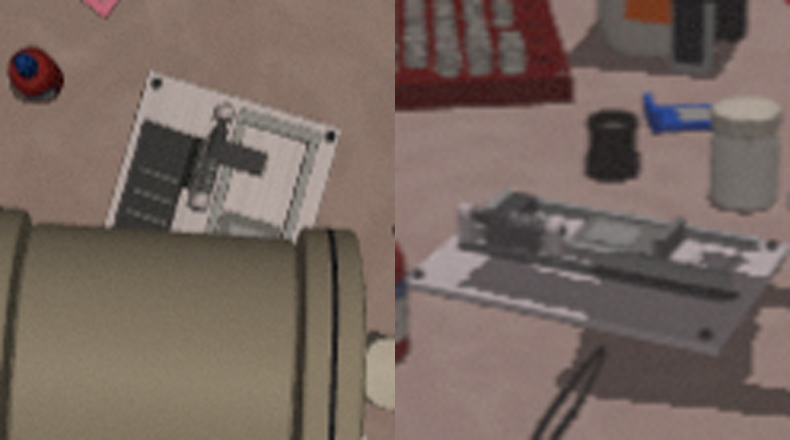

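The top view is now hidden by the wrist. The side view shows the clip at rest and the carrier in the channel, with the gripper still above. I'll lower it to just above the fixture.

```bash
python3 -m handwheel '[[0.5,0,0,0,0,0,48],[0.5,0,0,0,0,0,48],[0.5,0,0,0,0,0,48],[0.5,0,0,0,0,0,48],[0.5,0,0,0,0,0,48],[0.4,0,0,0,0,0,48],[0,0,0,0,0,0,48],[0,0,0,0,0,0,48],[0,0,0,0,0,0,48],[0,0,0,0,0,0,48]]' >/dev/null
python3 m.py a2
```

```text
t 3.25 station mm [-81.8  34.1] z 55.3 F [ 0.2 -0.4] -0.0 open 0.04792502495317595 yaw err -0.11 [-1.     0.     0.002]
```

View pics/a2.png

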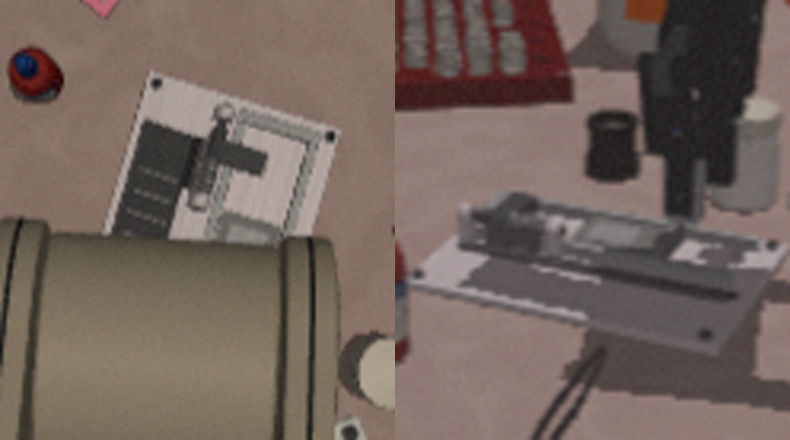

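The side view shows both fingers above the fixture behind the rib, with the tips at about crop (682,215). I'll now press the paddle.

```bash
python3 -m handwheel '[[0.2,-0.08,0,0,0,0,48],[0.2,0,0,0,0,0,48],[0.2,0,0,0,0,0,48],[0.1,0,0,0,0,0,48],[0.1,0,0,0,0,0,48],[0.1,0,0,0,0,0,48],[0.1,0,0,0,0,0,48],[0.1,0,0,0,0,0,48],[0.1,0,0,0,0,0,48],[0.1,0,0,0,0,0,48]]' >/dev/null; python3 m.py
python3 -m handwheel '[[0,0,0,0,0,0,48],[0,0,0,0,0,0,48],[0,0,0,0,0,0,48],[0,0,0,0,0,0,48],[0,0,0,0,0,0,48],[0,0,0,0,0,0,48],[0,0,0,0,0,0,48],[0,0,0,0,0,0,48],[0,0,0,0,0,0,48],[0,0,0,0,0,0,48]]' >/dev/null;
python3 m.py a3
```

```text
t 4.35 station mm [-82.4  31.2] z 15.4 F [-2.9 -5.8] 6.6 open 0.04806634061229696 yaw err -0.1 [-1.    -0.001  0.   ]
t 5.35 station mm [-82.4  31.3] z 15.6 F [-1.9 -4.3] 4.4 open 0.047873194302031775 yaw err -0.11 [-1. -0.  0.]
```

View pics/a3.png

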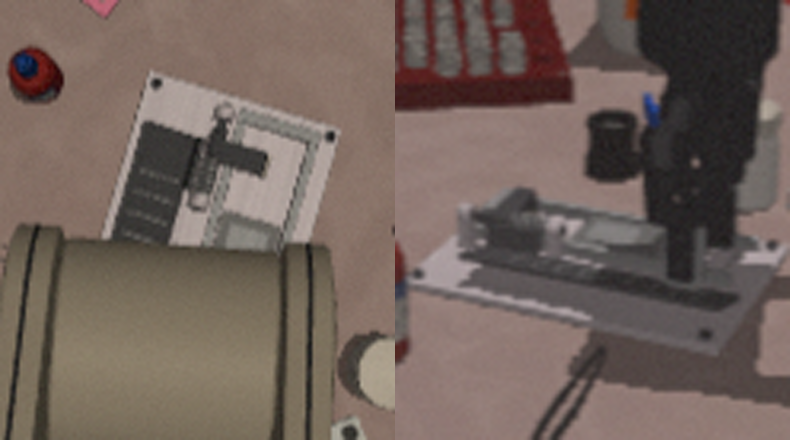

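The side view shows the paddle finger on the paddle at crop (685,275), with the clip largely pressed and the nose raised at (510,205). I'll go further down towards the hard stop.

```bash
python3 -m handwheel '[[0.05,0,0,0,0,0,48],[0.05,0,0,0,0,0,48],[0,0,0,0,0,0,48],[0,0,0,0,0,0,48],[0,0,0,0,0,0,48],[0,0,0,0,0,0,48],[0,0,0,0,0,0,48],[0,0,0,0,0,0,48],[0,0,0,0,0,0,48],[0,0,0,0,0,0,48]]' >/dev/null; python3 m.py
python3 -m handwheel '[[0.05,0,0,0,0,0,48],[0,0,0,0,0,0,48],[0,0,0,0,0,0,48],[0,0,0,0,0,0,48],[0,0,0,0,0,0,48],[0,0,0,0,0,0,48],[0,0,0,0,0,0,48],[0,0,0,0,0,0,48],[0,0,0,0,0,0,48],[0,0,0,0,0,0,48]]' >/dev/null;
python3 m.py
```

```text
t 6.45 station mm [-82.3  30.6] z 12.8 F [-3.  -9.8] 10.0 open 0.04843167438339501 yaw err -0.11 [-1.    -0.002  0.   ]
t 7.45 station mm [-82.3  30.2] z 11.5 F [ -3.8 -12. ] 13.6 open 0.04772548606889708 yaw err -0.1 [-1.    -0.002 -0.   ]
```

Force is rising steeply, so the clip is at or near its hard stop. Now I'll push along the channel while holding the paddle down.

```bash
python3 -m handwheel '[[0,0,0.1,0,0,0,48],[0,0,0.1,0,0,0,48],[0,0,0.1,0,0,0,48],[0,0,0.1,0,0,0,48],[0,0,0.1,0,0,0,48],[0,0,0.1,0,0,0,48],[0,0,0.1,0,0,0,48],[0,0,0.1,0,0,0,48],[0,0,0.1,0,0,0,48],[0,0,0,0,0,0,48]]' >/dev/null; python3 m.py a4
```

```text
t 8.45 station mm [-56.1  32. ] z 10.9 F [-4.2 -0.9] 7.0 open 0.047859789026055095 yaw err -0.11 [-1.     0.001 -0.001]
```

View pics/a4.png

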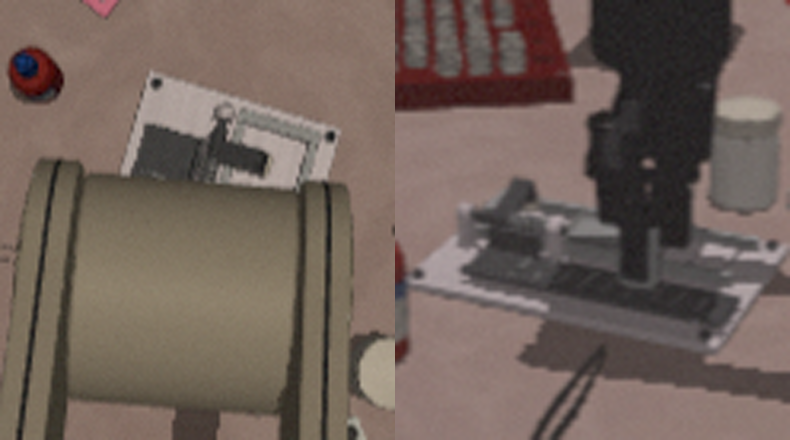

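The side view shows the paddle pressed level and the nose high at (520,190). The finger has slid along the paddle, and the channel finger is at the rib. I'll continue.

```bash
python3 -m handwheel '[[0,0,0.1,0,0,0,48],[0,0,0.1,0,0,0,48],[0,0,0.1,0,0,0,48],[0,0,0.1,0,0,0,48],[0,0,0.1,0,0,0,48],[0,0,0.1,0,0,0,48],[0,0,0.1,0,0,0,48],[0,0,0.1,0,0,0,48],[0,0,0.1,0,0,0,48],[0,0,0,0,0,0,48]]' >/dev/null; python3 m.py
python3 -m handwheel '[[0,0,0.1,0,0,0,48],[0,0,0.1,0,0,0,48],[0,0,0.1,0,0,0,48],[0,0,0.05,0,0,0,48],[0,0,0,0,0,0,48],[0,0,0,0,0,0,48],[0,0,0,0,0,0,48],[0,0,0,0,0,0,48],[0,0,0,0,0,0,48],[0,0,0,0,0,0,48]]' >/dev/null; python3 m.py a5
```

```text
t 9.55 station mm [-29.   31.9] z 10.9 F [-3.9 -0.4] 7.6 open 0.04800603032534785 yaw err -0.11 [-1.     0.001 -0.001]
t 10.55 station mm [-18.7  31.9] z 10.9 F [-4.3 -0.1] 6.8 open 0.04809579664805428 yaw err -0.1 [-1.     0.001 -0.001]
```

View pics/a5.png

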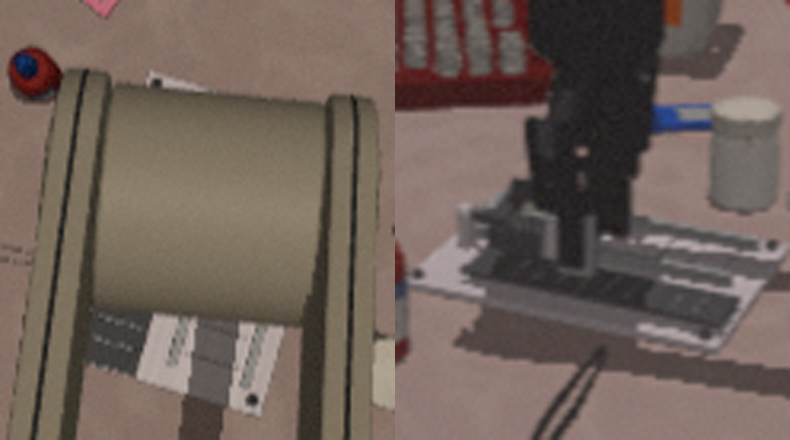

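The side view shows the clip still fully down and the carrier being carried along; its channel is empty behind the finger. I'll feel for the stop now.

```bash
python3 -m handwheel '[[0,0,0.05,0,0,0,48],[0,0,0.05,0,0,0,48],[0,0,0.05,0,0,0,48],[0,0,0.05,0,0,0,48],[0,0,0,0,0,0,48],[0,0,0,0,0,0,48],[0,0,0,0,0,0,48],[0,0,0,0,0,0,48],[0,0,0,0,0,0,48],[0,0,0,0,0,0,48]]' >/dev/null; python3 m.py
python3 -m handwheel '[[0,0,0.05,0,0,0,48],[0,0,0,0,0,0,48],[0,0,0,0,0,0,48],[0,0,0,0,0,0,48],[0,0,0,0,0,0,48],[0,0,0,0,0,0,48],[0,0,0,0,0,0,48],[0,0,0,0,0,0,48],[0,0,0,0,0,0,48],[0,0,0,0,0,0,48]]' >/dev/null; python3 m.py
```

```text
t 11.65 station mm [-12.8  31.9] z 10.9 F [-4.8  0. ] 7.4 open 0.048252408253405175 yaw err -0.1 [-1.     0.001 -0.001]
t 12.65 station mm [-11.5  31.9] z 10.8 F [-5.7 -0.4] 6.8 open 0.04780617671875361 yaw err -0.1 [-1.     0.001 -0.002]
```

```bash
python3 -m handwheel '[[0,0,0.05,0,0,0,48],[0,0,0,0,0,0,48],[0,0,0,0,0,0,48],[0,0,0,0,0,0,48],[0,0,0,0,0,0,48],[0,0,0,0,0,0,48],[0,0,0,0,0,0,48],[0,0,0,0,0,0,48],[0,0,0,0,0,0,48],[0,0,0,0,0,0,48]]' >/dev/null; python3 m.py
python3 -m handwheel '[[0,0,0.05,0,0,0,48],[0,0,0,0,0,0,48],[0,0,0,0,0,0,48],[0,0,0,0,0,0,48],[0,0,0,0,0,0,48],[0,0,0,0,0,0,48],[0,0,0,0,0,0,48],[0,0,0,0,0,0,48],[0,0,0,0,0,0,48],[0,0,0,0,0,0,48]]' >/dev/null; python3 m.py
```

```text
t 13.65 station mm [-10.1  31.9] z 10.8 F [-6.1 -0.5] 7.5 open 0.04787538114526184 yaw err -0.11 [-1.     0.001 -0.002]
t 14.65 station mm [-9.8 31.8] z 10.6 F [-11.8  -0.5] 12.9 open 0.04791714083225218 yaw err -0.11 [-1.     0.    -0.005]
```

Force jumped and motion stalled, so the carrier is at the stop. One more small nudge to confirm.

```bash
python3 -m handwheel '[[0,0,0.05,0,0,0,48],[0,0,0,0,0,0,48],[0,0,0,0,0,0,48],[0,0,0,0,0,0,48],[0,0,0,0,0,0,48],[0,0,0,0,0,0,48],[0,0,0,0,0,0,48],[0,0,0,0,0,0,48],[0,0,0,0,0,0,48],[0,0,0,0,0,0,48]]' >/dev/null; python3 m.py
```

```text
t 15.65 station mm [-9.7 31.6] z 10.2 F [-18.3  -2.8] 17.5 open 0.047802817101187244 yaw err -0.11 [-1.    -0.    -0.008]
```

Firm stop: 18 N with no advance. Now I'll back off the rib with the paddle still held, then let the paddle up gently.

```bash
python3 -m handwheel '[[0,0,-0.05,0,0,0,48],[0,0,-0.05,0,0,0,48],[0,0,-0.05,0,0,0,48],[0,0,-0.05,0,0,0,48],[0,0,-0.05,0,0,0,48],[0,0,-0.05,0,0,0,48],[0,0,-0.05,0,0,0,48],[0,0,-0.05,0,0,0,48],[0,0,0,0,0,0,48],[0,0,0,0,0,0,48]]' >/dev/null; python3 m.py
python3 -m handwheel '[[-0.06,0,0,0,0,0,48],[-0.06,0,0,0,0,0,48],[-0.06,0,0,0,0,0,48],[-0.06,0,0,0,0,0,48],[-0.06,0,0,0,0,0,48],[-0.06,0,0,0,0,0,48],[-0.06,0,0,0,0,0,48],[-0.06,0,0,0,0,0,48],[-0.06,0,0,0,0,0,48],[-0.06,0,0,0,0,0,48]]' >/dev/null; python3 m.py
python3 -m handwheel '[[-0.1,0,0,0,0,0,48],[-0.1,0,0,0,0,0,48],[-0.2,0,0,0,0,0,48],[-0.3,0,0,0,0,0,48],[-0.5,0,0,0,0,0,48],[-0.7,0,0,0,0,0,48],[-0.8,0,0,0,0,0,48],[-0.8,0,0,0,0,0,48],[-0.8,0,0,0,0,0,48],[-0.8,0,0,0,0,0,48]]' >/dev/null; python3 m.py
```

```text
t 16.65 station mm [-15.5  32.1] z 12.6 F [ 3.5 -0.1] 5.8 open 0.04809556454298301 yaw err -0.13 [-1.     0.002  0.005]
t 17.65 station mm [-18.1  31.4] z 29.0 F [-0.4 -0.9] -0.2 open 0.04783752243695507 yaw err -0.11 [-1. -0.  0.]
t 18.65 station mm [-17.9  31.4] z 184.3 F [0.4 0.2] -0.5 open 0.04785577833434471 yaw err -0.11 [-1.     0.     0.001]
```

Now I'll move aside along -x and +y to unblock the top view, then check.

```bash
python3 -m handwheel '[[0,0.8,-0.6,0,0,0,48],[0,0.8,-0.6,0,0,0,48],[0,0.8,-0.6,0,0,0,48],[0,0.8,-0.6,0,0,0,48],[0,0.8,-0.6,0,0,0,48],[0,0.8,-0.6,0,0,0,48],[0,0.8,-0.6,0,0,0,48],[0,0.8,-0.6,0,0,0,48],[0,0.8,-0.6,0,0,0,48],[0,0.8,-0.2,0,0,0,48]]' >/dev/null; python3 m.py a6
```

```text
t 19.65 station mm [-187.   272.9] z 183.4 F [ 0.7 -0.4] -0.6 open 0.0481944264150771 yaw err -0.06 [-1.     0.001  0.001]
```

View pics/a6.png

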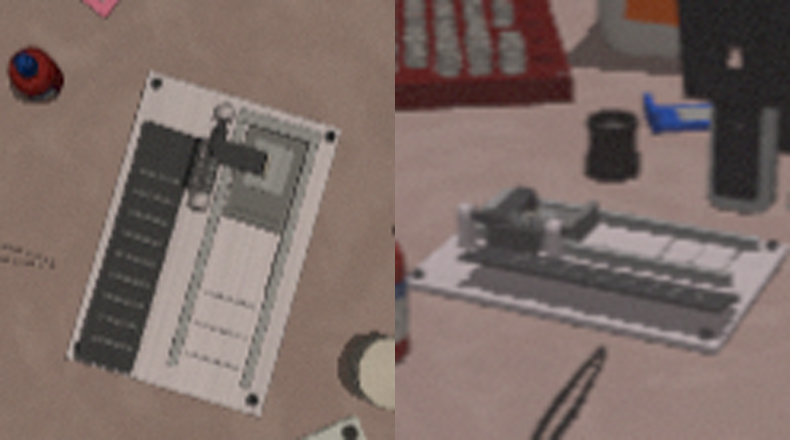

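The top view shows the carrier's front edge at the stop (275,130), its rib at about (250,225) and the nose on the plate at (255,158). The bystanders are in the same places. One numeric check, then hand in.

```bash
python3 - <<'E'
from h import *
z=np.load('st.npz');d=r.snapshot('top')
u=proj(d,np.r_[z['R']@[-.02,.03]+z['t'],.02]).astype(int)
for p in[(222,217),(280,235)]:
    q=(u[0]-62+p[0]*124/395-.4,u[1]-72+p[1]*134/440-.4)
    print('rib rear',(z['R'].T@(ray(d,q,.022)[:2]-z['t'])*1000).round(1))
a=cv2.imread('pics/top0.png');b=d['image'][:,:,::-1]
D=cv2.absdiff(a,np.ascontiguousarray(b)).max(2)
for n,(x,y) in dict(jar=(326,270),loupe=(339,227),bottle=(215,180),tweezers=(192,231)).items(): print(n,D[y-14:y+14,x-14:x+14].mean().round(1),(D[y-14:y+14,x-14:x+14]>60).sum())
print(r.hand_in())
E
```

```text
rib rear [-2.4 20.4]
rib rear [ -2.6 -18.5]
jar 3.7 0
loupe 4.0 0
bottle 5.0 0
tweezers 3.7 0
the job is handed in; nothing more can be done
None
```

The carrier is in the clip, pushed up against the end stop, with the nose clamping it. I handed the job in at about 20 s of the 43 s allowed.

I pressed the paddle down with one fingertip and held it while the other pushed the grey carrier beneath the raised nose. I then backed off the rib with the paddle still held, let the paddle up slowly and moved clear.

- **Against the stop:** the push met firm resistance, with force along the channel rising from about 6 to 18 N and less than 0.5 mm of further travel. The last picture shows the front edge against the end stop and the nose resting on the plate.
- **One disagreement:** that picture puts the rib's rear face at x ≈ -2.5 mm, where 0 is nominal. The fingertip position at contact gave about +1 mm. Both are within the roughly 2 mm calibration and pixel reading error, and I went by the force.
- **Not measured:** I judged the clip angle from the pictures and the force on the paddle only. The paddle looked level during the push, and the force was about 7 N, as expected when fully down.
- **Bystanders:** the jar, loupe, bottle and tweezers show no change between the first and last pictures. The robot was touching nothing at the end.

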